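Clip the sensor on and hold the spring tester at its mark

TASK

Set up a spring check: squeeze the orange sensor clip open, take it off its small stand, set it upright and well down over the thin steel tab on top of the tester's blue housing, and let go so that it grips the tab by itself. Then pull the tester's black handle out against its spring until the yellow pointer stands within the width of the red band, and keep it there: finish while still holding the handle, because it springs back when let go. Leave the red band where it is set, and do not disturb the small red-capped bottle and the brass knob standing close by.

Things in the scene. Friction and masses are not known exactly. Their poses are not given: they have to be found in the camera images.
- clip: Orange spring clip like a clothes peg with a small grey sensor pod between its levers; 50 g, 28 mm long along its x (the hinge pin), 74 mm tall, origin on the pin, z up. Its jaws reach 34 mm below the pin; rubber pads from 14 to 34 mm below the pin, 22 mm long. Let go, the spring shuts the jaws with about 5 N.
- clip_grip (a point): Centre of the clip's two levers, 23 mm above the pin, axes of the clip: squeeze here along y. The levers end 40 mm above the pin and spread outward, 50 mm apart over their tips. Squeezed (8 N or more, 15 N is ample) they come to a stop upright, 26 mm apart, and the jaws below stand open 20 mm at their tips.
- stand_top (a point): Middle of the top edge of the park stand's upright aluminium blade, on which the clip sits at the start (pin about 10 mm above this edge). Blade 4 mm thick along this point's y, 36 mm long along its x, top edge 70 mm above the bench, free for 53 mm below the edge; grey foot 75 x 55 mm. The stand is fixed.
- tab_top (a point): Middle of the top edge of the steel tab on the tester: 4 mm thick along this point's y, 36 mm long along its x, top edge 78 mm above the bench, 33 mm above the housing's top. Axes are those of the tester. The clip belongs over it, jaws on either side, its pin about 10 mm above the edge (clip_grip about 33 mm above it).
- tester: The spring tester, fixed to the bench: grey base 285 x 100 x 14 mm, blue housing 110 x 62 mm at its +x end, top at 45 mm. Origin on the bench below the pointer's line; the handle is pulled straight along the tester's -x (towards the robot, give or take its yaw).
- pull_slide: The tester's spring-loaded slide, an aluminium plate (top 32 mm above the bench) carrying the black handle and the yellow pointer; origin on the bench below the handle's axis, axes of the tester. It starts fully home and pulls out up to 85 mm along the tester's -x. Its spring pulls back with 4 N at home plus 1.3 N for each 10 mm out (13.5 N at 75 mm).
- handle (a point): The black handle, an upright round post 20 mm in diameter from 37 to 100 mm above the bench; this point lies on its axis 80 mm above the bench and moves with the slide.
- pointer (a point): Tip of the yellow pointer on the slide, 35 mm from the handle's axis along the tester's +x and 29 mm to its +y; moves with the slide.
- mark (a point): Centre of the red band beside the pointer's path, a red block 12 mm wide along the tester's x, up to 32 mm above the bench, at the tester's +y side. The pointer must come to stand level with it along x, within 6 mm either way. Axes of the tester.
- red_band (a joint): Where the red band is set: how far the slide must be pulled out from home for the pointer to stand at the band's centre, 0.040 to 0.075 m. It sits stiffly and must stay where it is.
- thread_lock: Bystander: small red bottle with a red pointed cap, 23 mm in diameter, 69 mm tall, standing at the tester's -y side; origin at its foot.
- brass_knob: Bystander: brass knob, 22 mm in diameter, 38 mm tall, standing behind the park stand; origin at its foot.
Things that resemble listed ones, but are neither listed nor needed, are in the scene too. Of the things that look like the clip, the smallest one is meant.

How it is judged:
On the way, in this order (a step that is already met when the one before it is completed fails the run):
1. the clip sits upright on the tester's tab, gripping it, and is let go (x of clip_grip in the frame of tab_top between -0.018 and 0.018 m and y of clip_grip in the frame of tab_top between -0.008 and 0.008 m and z of clip_grip in the frame of tab_top between 0.024 and 0.045 m and angle between clip_grip's own z axis and vertical below 0.25 rad and contact force between clip and tester above 1 N and contact force between the fingers and clip below 0.1 N), for 0.3 s.
2. the handle is held with the pointer inside the red band (x of pointer in the frame of mark between -0.006 and 0.006 m and contact force between the fingers and pull_slide above 2 N and linear speed of pull_slide below 0.01 m/s), for 0.5 s.
At the end, for the whole second after the job is handed in: The clip grips the tester's tab by itself (pin within 22 mm above the tab's top edge, within 18 mm of its middle, tilted less than 0.25 rad, untouched by the fingers), and the fingers hold the slide at rest with the pointer within 6 mm of the red band's centre (all of step 1 and all of step 2); the arm keeps its last pose, push and grip.
It fails at once if the red-capped bottle is moved more than 25 mm or knocked over (distance of thread_lock from where it was at the start of the episode above 0.025 m or angle between thread_lock's own z axis and vertical above 0.5 rad).
It fails at once if the brass knob is moved more than 25 mm or knocked over (distance of brass_knob from where it was at the start of the episode above 0.025 m or angle between brass_knob's own z axis and vertical above 0.5 rad).
It fails at once if the red band is pushed more than 4 mm out of its place (distance of mark from where it was at the start of the episode above 0.004 m).
It also fails if it takes over 58 s, if anything falls off the work surface, if the arm or the gripper's body presses on something with over 40 N, if the wrist force passes 120 N, or if a joint passes its speed limit or range.

ROBOT

A 6-joint arm with a two-finger parallel gripper is mounted at the origin on a cart in front of the work surface, level with it; the furniture and walls round the work are solid. World frame = base frame: x ahead of the robot, y to its left, z up, the work surface at z = 0. Lengths are in m, angles in rad, forces in N, time in s.
With the tool pointing down it reaches from about 0.35 to 0.975 m from the base axis. Payload 4.9 kg.
Tool frame: the origin (TCP) lies midway between the tips of the shut fingers; the grasp point (between the pads) lies 19 mm behind it; z points along the fingers, y is the line along which they close (so a half turn about z gives the same grasp; the last joint's range is limited). The gripper opens to 85 mm and grips with 20 to 120 N. Pads are 22 mm wide; open, the fingers measure 114 mm over their backs; the gripper's body (76 mm by 85 mm) begins 54 mm behind the grasp point. The pads swing forward as they close: fully open they stand 13 mm farther back than shut.
Start: joints at [-1.422, 0.053, 1.613, -0, 1.476, -0.119], TCP at [0.165, -0.603, 0.198] pointing down, gripper open.
Joint ranges: [-3.01, 3.01], [-1.01, 2.22], [0.06, 2.58], [-1.02, 4.17], [0.09, 2.62], [-3.14, 3.14]. Speed limits (rad/s): [2.57, 2.57, 3.14, 3.14, 3.14, 3.14].

INTERFACE

Orientations are given as a rotation vector (axis times angle).
In Python, from station import ctrl gives the robot as it stands. The module is installed in compiled form; this text tells all that it offers.
- The arm moves only by the shell command python3 -m handwheel 'ROWS' [OPENING] [FORCE]. ROWS is JSON, a list of rows, each a list of 2 entries, a list of its own where there are three numbers: the shift along the tool's x, y, z in cm, then the turn, a rotation vector about the tool's x, y, z in rad. In form: [[[tx, ty, tz], [ax, ay, az]], ...]. A call has 1 to 5 rows; each row is the pose to reach, as a shift and turn from the pose commanded when the call began, along the tool's axes at that moment; what a row does not reach only later rows make up. A row lasts 1/8 s, in which the tool goes at most 62.5 mm and 10.7 degrees, less where a joint would pass 70% of its speed; a pose out of reach is approached as far as the arm can. A call with a gripper value outside its range is refused whole. OPENING is the gripper's target within -1 to 1 (shut at 1, half-way at 0, fully open at -1), set as the call begins (- or left out, the last holds). The fingers move at their own pace and stop on an object; FORCE is the grip in N (left out, the last holds). Time passes only in rows, so rows that repeat a pose let the fingers close. It gives the time, the measured TCP pose, the force, the opening and the grip force at its end, in the units of the state.
- ctrl.get_obs(): the state, without advancing time (a new reading comes with each control period).
- ctrl.get_image(name): name is "side" or "top"; returns the picture (384x512x3 uint8, blue, green, red); there is no depth.
- ctrl.calibration(name): a dict with "fx", "fy", "cx", "cy" (pixels), "k1" (the pictures are not rectified: a ray, as slopes to the right and down, at radius r is drawn at 1 + k1 r^2 times it, then the intrinsics apply), "R" (3x3) and "t" (3): a world point X has camera coordinates R X + t. Camera axes: x right, y down, z forward; pixel columns grow to the right and rows downward; lengths in m; the calibration is good to about 2 mm. A picture is of the moment at which its call begins. calibration takes no time and is no camera call.
- ctrl.finish_job(): hands the job in; it is judged then, once.
Trained networks look in the newest picture that a camera, given by its name, has taken for a name from the list of things; names that differ only in an ending like _2 or _b are one class to them, and where a whole thing is asked for, a point or a joint stands for the part that bears it (a point fixed in the world has none). Each returns a list of dicts, best first, with "score" (0 to 1); they miss things now and then, are a little off and sometimes report something else, mostly with a low value. They report only what shows in the picture. A call takes as long as a camera call. They do not tell look-alikes from the thing itself.
- ctrl.look_for(camera, query): "position" ([column, row] in pixels, amid what is visible of it).
- ctrl.landmark_of(camera, query): "position" ([column, row] in pixels: a listed point, or the origin of a listed thing).
The state is a dict: "t": time; "q": joint angles; "dq": joint speeds; "effort": joint torques, N m; "tool_pos": TCP position; "tool_rot": TCP orientation; "contact_force": force on the tool from outside, world axes, zero at the start; "wrist_torque": the same for the moment, N m; "opening": finger opening in m; "grip_force": force on a finger pad.
Only numpy, scipy, OpenCV 4.12 (cv2) and the standard library are available. Lean on these libraries where they do the work, as an engineer would, in place of code of your own. Each camera call takes 0.05 s, during which the arm holds its last target. There are 200 camera calls.

## Working session

There is one attempt and no reset: what is moved stays moved. The work goes in short steps, Python scripts to look and compute and a shell command to move; the robot and the scene stay as the last step left them, time stands still between calls to the robot, and variables do not carry over. Pictures are saved under pics/ and viewed, at most 10 in all, crops included, and the job is handed in when it is done.

```bash
mkdir -p pics; cat > h.py <<'E'
import numpy as np, cv2
from station import ctrl
from scipy.spatial.transform import Rotation as Ro
def ray(cam,p):
    c=ctrl.calibration(cam); d=np.array([(p[0]-c['cx'])/c['fx'],(p[1]-c['cy'])/c['fy']])
    u=d.copy()
    for _ in range(30): u=d/(1+c['k1']*(u@u))
    R=np.array(c['R']);t=np.array(c['t'])
    v=R.T@np.array([u[0],u[1],1]); return -R.T@t, v/np.linalg.norm(v)
def atz(cam,p,z):
    o,v=ray(cam,p); return o+v*(z-o[2])/v[2]
def tri(p1,p2):
    o1,v1=ray('side',p1);o2,v2=ray('top',p2)
    A=np.stack([v1,-v2],1); s=np.linalg.lstsq(A,o2-o1,rcond=None)[0]
    a=o1+s[0]*v1;b=o2+s[1]*v2; return (a+b)/2,np.linalg.norm(a-b)
def proj(cam,X):
    c=ctrl.calibration(cam); x=np.array(c['R'])@np.array(X)+np.array(c['t']); u=x[:2]/x[2]; u=u*(1+c['k1']*(u@u))
    return np.array([u[0]*c['fx']+c['cx'],u[1]*c['fy']+c['cy']])
E
python3 - <<'E'
from h import *
np.set_printoptions(precision=3,suppress=True)
for c in('side','top'):
    cv2.imwrite(f'pics/{c}0.png',cv2.resize(ctrl.get_image(c),(800,600)))
    cal=ctrl.calibration(c); print(c,cal['fx'],cal['k1'],-np.array(cal['R']).T@np.array(cal['t']))
    for q in ['clip','clip_grip','stand_top','tab_top','tester','handle','pointer','mark','thread_lock','brass_knob']:
        print(q,[(np.round(r['position'],1).tolist(),round(r['score'],2)) for r in ctrl.landmark_of(c,q)])
o=ctrl.get_obs();print(o)
E
```

```text
side 493.3186136883049 -0.0023830658436020595 [0.437 0.766 0.722]
clip [([330.2, 262.6], 0.9), ([262.4, 242.1], 0.84), ([297.8, 303.2], 0.78), ([291.2, 182.0], 0.68)]
clip_grip [([294.7, 295.1], 0.94), ([262.0, 233.0], 0.79), ([329.4, 252.9], 0.58)]
stand_top [([263.3, 247.2], 0.58)]
tab_top [([235.1, 148.9], 0.57)]
tester [([276.4, 179.0], 0.9)]
handle [([297.0, 155.4], 0.9)]
pointer [([279.2, 180.0], 0.69)]
mark [([263.2, 246.1], 0.69), ([308.5, 179.2], 0.37)]
thread_lock [([280.6, 151.3], 0.56)]
brass_knob [([202.8, 246.7], 0.73), ([279.7, 151.1], 0.21)]
top 406.57271084178416 -0.1372119322409539 [0.388 0.015 0.995]
clip [([212.4, 256.1], 0.89), ([205.0, 198.3], 0.67), ([163.5, 238.1], 0.67)]
clip_grip [([160.2, 232.6], 0.88), ([207.6, 256.9], 0.64), ([204.2, 198.5], 0.53), ([326.9, 213.0], 0.46), ([319.7, 226.6], 0.19)]
stand_top [([208.3, 199.7], 0.86), ([331.8, 208.4], 0.27)]
tab_top [([316.9, 156.9], 0.72)]
tester [([323.5, 205.6], 0.71)]
handle [([329.6, 207.9], 0.83), ([368.3, 195.4], 0.43)]
pointer [([313.7, 200.5], 0.84)]
mark [([318.9, 226.6], 0.46)]
thread_lock [([369.4, 193.1], 0.69)]
brass_knob [([226.1, 155.2], 0.46)]
{'t': 1.1, 'q': array([-1.422,  0.053,  1.613, -0.   ,  1.476, -0.119]), 'dq': array([-0.   , -0.001,  0.   ,  0.   , -0.001, -0.   ]), 'effort': array([ -0.001, -39.369, -37.047,  -0.   ,   0.001,   0.   ]), 'tool_pos': array([ 0.165, -0.603,  0.198]), 'tool_rot': array([ 3.113,  0.419, -0.   ]), 'contact_force': array([ 0.511, -0.755, -0.452]), 'wrist_torque': array([0.007, 0.009, 0.017]), 'grip_force': 0.0, 'opening': 0.08513983662379421}
```

View pics/side0.png

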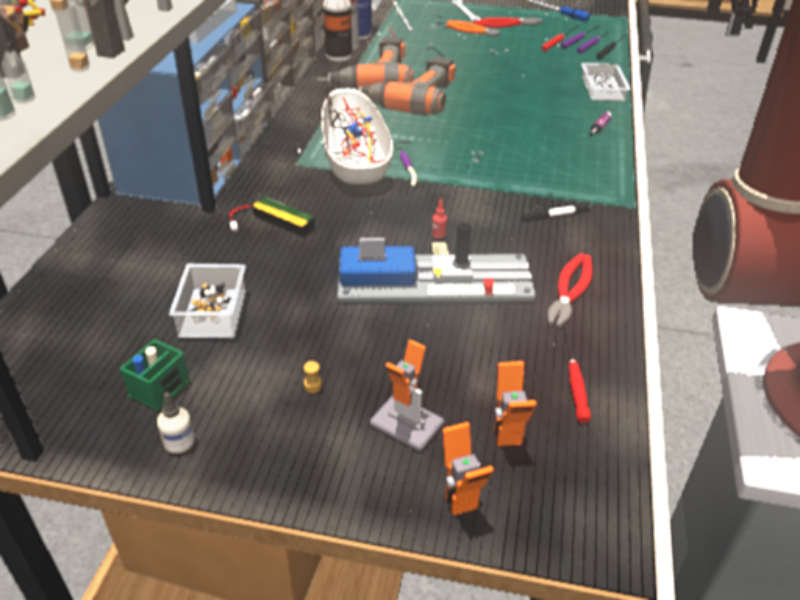

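View pics/top0.png

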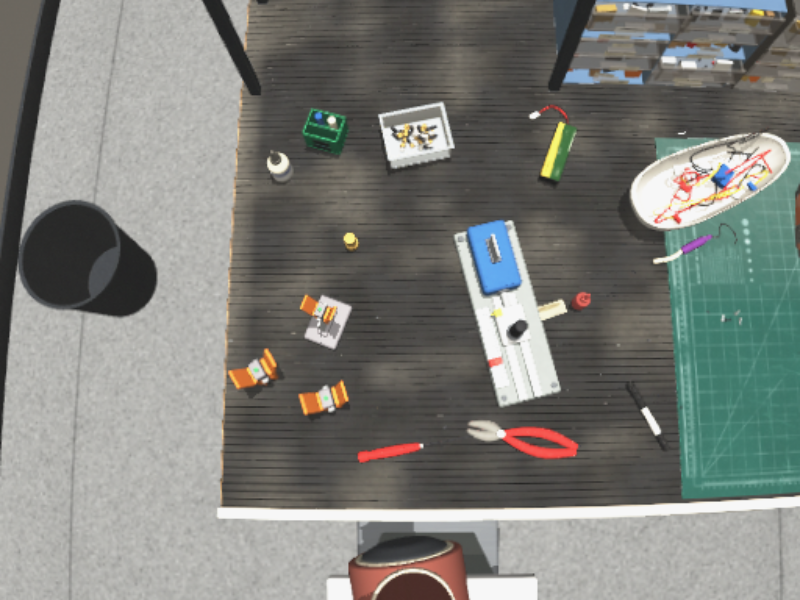

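The orange clip sits on the grey-footed stand: side (405,375), top (322,312) in the 800x600 pictures. Two bigger decoy pegs lie nearer the robot. The tester is at top (505,315), with its red band at top (495,362).

```bash
python3 - <<'E'
from h import *
np.set_printoptions(precision=4,suppress=True)
s={'clip':(262.4,242.1),'clip_grip':(262,233),'stand_top':(263.3,247.2),'tab_top':(235.1,148.9),'handle':(297,155.4),'pointer':(279.2,180),'bottle':(280.6,151.3),'knob':(202.8,246.7)}
t={'clip':(205,198.3),'clip_grip':(204.2,198.5),'stand_top':(208.3,199.7),'tab_top':(316.9,156.9),'handle':(329.6,207.9),'pointer':(313.7,200.5),'bottle':(369.4,193.1),'knob':(226.1,155.2)}
for k in s: print(k,*tri(s[k],t[k]))
print('mark side',atz('side',(308.5,179.2),.03),'top',atz('top',(318.9,226.6),.03))
# origin of tester
print('tester',atz('side',(276.4,179),0),atz('top',(323.5,205.6),0))
a=ctrl.get_image('side');b=ctrl.get_image('top')
cr=lambda im,x,y,w,h:cv2.resize(im[y:y+h,x:x+w],(400,300),interpolation=cv2.INTER_CUBIC)
m=np.vstack([np.hstack([cr(a,222,210,80,60*1+20)[:300],cr(b,180,175,64,48)]),np.hstack([cr(a,200,135,160,60),cr(b,270,135,160,120)])])
cv2.imwrite('pics/m1.png',m)
E
```

```text
clip [0.5446 0.16   0.0824] 0.007509507322120606
clip_grip [0.5434 0.1586 0.1031] 0.0018463847201027933
stand_top [0.5439 0.1551 0.0643] 0.008469506351377758
tab_top [ 0.6485 -0.0981  0.087 ] 0.011299326623932229
handle [ 0.5219 -0.125   0.0746] 0.005948996186786251
pointer [ 0.5514 -0.0951  0.0213] 3.5570644078256623e-05
bottle [ 0.5722 -0.239  -0.003 ] 0.0014597526644646224
knob [0.6705 0.1213 0.0004] 0.006011097181490764
mark side [ 0.4865 -0.1021  0.03  ] top [ 0.4868 -0.1048  0.03  ]
tester [ 0.5619 -0.1234  0.    ] [ 0.5419 -0.1215  0.    ]
```

View pics/m1.png

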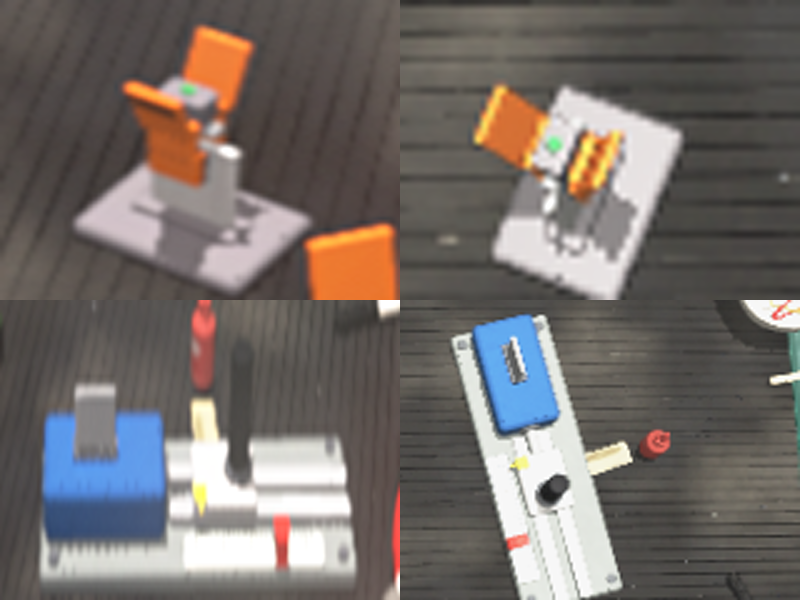

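```bash
cat > fit.py <<'E'
from h import *
np.set_printoptions(precision=4,suppress=True)
b=ctrl.get_image('top');a=ctrl.get_image('side')
hsv=cv2.cvtColor(b,cv2.COLOR_BGR2HSV)
m=cv2.inRange(hsv,(95,120,80),(125,255,255));m[:,:295]=0;m[:,340:]=0;m[:135]=0;m[195:]=0
cn=max(cv2.findContours(m,cv2.RETR_EXTERNAL,cv2.CHAIN_APPROX_NONE)[0],key=cv2.contourArea)
bx=cv2.boxPoints(cv2.minAreaRect(cn)); H=np.array([atz('top',p,.045) for p in bx])
print('housing',H, 'c',H.mean(0),[np.linalg.norm(H[i]-H[i-1]) for i in range(4)])
C=np.array([atz('top',p,.014) for p in [(320,258.6),(357.1,248.3),(328.3,141.4),(292.5,151)]])
print('base',C,'c',C.mean(0),[np.linalg.norm(C[i]-C[i-1]) for i in range(4)])
d=C[2]+C[3]-C[0]-C[1];print('yaw base',np.arctan2(d[1],d[0]))
for i in range(4):
  e=H[i]-H[i-1];print(' edge yaw',np.arctan2(e[1],e[0]),np.linalg.norm(e))
F=np.array([atz('top',p,.017) for p in [(206.4,189.1),(225.1,196.1),(214.4,223),(194.9,215.8)]])
print('foot',F,F.mean(0),[np.linalg.norm(F[i]-F[i-1]) for i in range(4)])
for i in range(4):
  e=F[i]-F[i-1];print(' edge yaw',np.arctan2(e[1],e[0]))
E
python3 fit.py
```

```text
housing [[ 0.683  -0.0568  0.045 ]
 [ 0.6995 -0.1167  0.045 ]
 [ 0.5913 -0.1411  0.045 ]
 [ 0.5756 -0.0824  0.045 ]] c [ 0.6374 -0.0993  0.045 ] [np.float64(0.11038614524513687), np.float64(0.062165625132320615), np.float64(0.11095362987426065), np.float64(0.060798089131121405)]
base [[ 0.4115 -0.1074  0.014 ]
 [ 0.4348 -0.1979  0.014 ]
 [ 0.7035 -0.1376  0.014 ]
 [ 0.6789 -0.0466  0.014 ]] c [ 0.5572 -0.1224  0.014 ] [np.float64(0.27423066382470557), np.float64(0.0934572256044611), np.float64(0.2753300526295002), np.float64(0.09431871213070707)]
yaw base 0.22208977965143384
 edge yaw 0.23386888395142022 0.11038614524513687
 edge yaw -1.3018882275653174 0.062165625132320615
 edge yaw -2.9198996580839776 0.11095362987426065
 edge yaw 1.8312897333324827 0.060798089131121405
foot [[0.5828 0.1675 0.017 ]
 [0.5649 0.121  0.017 ]
 [0.4988 0.1464 0.017 ]
 [0.5167 0.1945 0.017 ]] [0.5408 0.1573 0.017 ] [np.float64(0.07144425591532577), np.float64(0.04982833544504127), np.float64(0.07079717731418601), np.float64(0.05134137153366951)]
 edge yaw -0.3878418349695882
 edge yaw -1.938637704691477
 edge yaw 2.7748856892310108
 edge yaw 1.2152812879526917
```

```bash
cat > ov.py <<'E'
from h import *
def box(cam,img,off,s,c,yaw,pts,col):
    R=Ro.from_euler('z',yaw).as_matrix()
    P=[((proj(cam,R@np.array(p)+c)-off+.5)*s).astype(int) for p in pts]
    for i in range(len(P)-1): cv2.line(img,tuple(map(int,P[i])),tuple(map(int,P[i+1])),col,1)
def crop(cam,img,ctr,w,s):
    p=proj(cam,ctr); x,y=int(p[0]-w[0]/2),int(p[1]-w[1]/2)
    return cv2.resize(img[y:y+w[1],x:x+w[0]],None,fx=s,fy=s,interpolation=cv2.INTER_CUBIC),np.array([x,y])
def blade(w=.018,t=.002,h=.033): return [(-w,-t,0),(w,-t,0),(w,t,0),(-w,t,0),(-w,-t,0),(-w,-t,-h),(w,-t,-h),(w,-t,0),(w,t,0),(w,t,-h),(-w,t,-h),(-w,t,0)]
E
cat > a.py <<'E'
from ov import *
tab=np.array([.6374,-.0993,.078]);st=np.array([.541,.157,.07]);out=[]
for c,yaw,h in((tab,.227,.033),(st,-.375,.053)):
    r=[]
    for cam in('side','top'):
        im,off=crop(cam,ctrl.get_image(cam),c,(50,37) if cam=='top' or h<.05 else (50,37),8)
        box(cam,im,off,8,c,yaw,blade(h=h),(0,255,0))
        if h>.05:
            z=.01;u=[(-.014,-.025,z+.04),(.014,-.025,z+.04),(.014,.025,z+.04),(-.014,.025,z+.04),(-.014,-.025,z+.04)]
            box(cam,im,off,8,c,yaw,u,(255,255,0))
        r.append(im[:296,:400])
    out.append(np.hstack(r))
cv2.imwrite('pics/m2.png',np.vstack(out))
E
python3 a.py
```

```text
(no output)
```

View pics/m2.png

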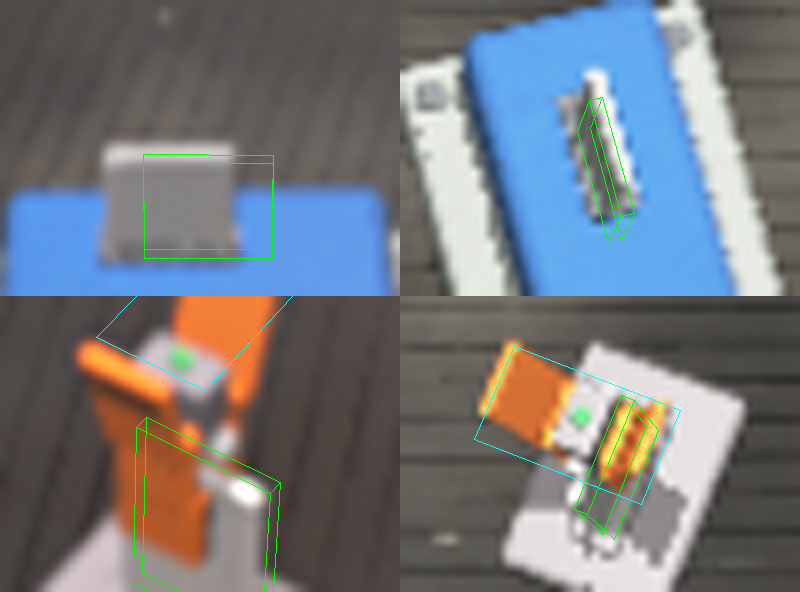

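Green overlay against picture: the tab sits a few mm further in +x than the housing centre (side panel: top edge centre at (168,153); top panel (613,141)). The clip also sits about 4–5 mm further in +x than drawn. I'll triangulate both from these readings and plan the first move.

```bash
cat >> h.py <<'E'
def plan(pos,yaw):
    o=ctrl.get_obs(); R=Ro.from_rotvec(o['tool_rot']); p=np.array(o['tool_pos'])
    G=Ro.from_euler('z',yaw)*Ro.from_euler('x',np.pi)
    print('t',round(o['t'],2),'pos',p.round(4),'shift cm',(R.inv().apply(np.array(pos)-p)*100).round(2),'turn',(R.inv()*G).as_rotvec().round(3),'f',np.round(o['contact_force'],1),'open',round(o['opening'],4))
E
python3 - <<'E'
from ov import *
np.set_printoptions(precision=4,suppress=True)
tab=np.array([.6374,-.0993,.078]);st=np.array([.541,.157,.07])
def px(c,cam,z):
    p=proj(cam,c);return np.array([int(p[0]-25),int(p[1]-18.5)])+np.array(z)/8-.5
print('tab',tri(px(tab,'side',(168,153)),px(tab,'top',(213,141))))
print(atz('side',px(tab,'side',(168,153)),.078),atz('top',px(tab,'top',(213,141)),.078))
print('clip LED',tri(px(st,'side',(180,62)),px(st,'top',(181,121))))
print('tips', atz('side',px(st,'side',(125,71)),.12),atz('top',px(st,'top',(99,82)),.12), atz('top',px(st,'top',(250,146)),.12))
plan([.545,.159,.2],-.375)
E
```

```text
tab (array([ 0.6458, -0.0999,  0.0771]), np.float64(0.006556490714364328))
[ 0.649  -0.0996  0.078 ] [ 0.6422 -0.0998  0.078 ]
clip LED (array([0.5471, 0.1591, 0.1015]), np.float64(0.0011555526057666584))
tips [0.5554 0.1823 0.12  ] [0.5544 0.1791 0.12  ] [0.5362 0.1369 0.12  ]
t 1.5 pos [ 0.1654 -0.6027  0.1977] shift cm [ 56.76 -63.41  -0.23] turn [ 0.    -0.     0.643] f [-0.5  0.3 -0.7] open 0.0855
```

```bash
python3 -m handwheel '[[[2,-2.2,-1],[0,0,0.12]],[[6,-6.6,-2],[0,0,0.26]],[[10,-11,-2],[0,0,0.4]],[[14,-15.6,-2],[0,0,0.55]],[[18,-20,-2],[0,0,0.65]]]' -1; python3 -c "
from h import *
plan([.5455,.159,.2],-.385)"
```

```text
t: 2.12
tool_pos: [0.2866, -0.3605, 0.2179]
tool_rot: [3.083, -0.603, 0.001]
contact_force: [1.1, -0.2, 0.6]
opening: 0.085
grip_force: 0.0
t 2.12 pos [ 0.2866 -0.3605  0.2179] shift cm [  4.41 -57.88   1.78] turn [ 0.    -0.001 -0.001] f [ 1.1 -0.2  0.6] open 0.085
```

```bash
python3 -m handwheel '[[[0.4,-5,0],[0,0,0]],[[0.8,-11,0],[0,0,0]],[[1.3,-17,0],[0,0,0]],[[1.7,-23,0],[0,0,0]],[[2.2,-29,0],[0,0,0]]]'; python3 -m handwheel '[[[0.4,-6,0],[0,0,0]],[[0.8,-12,0],[0,0,0]],[[1.3,-18,0],[0,0,0]],[[1.8,-24,0],[0,0,0]],[[2.2,-28.7,1],[0,0,0]]]'; python3 -c "
from h import *
plan([.5455,.159,.14],-.385)"
```

```text
t: 2.75
tool_pos: [0.4152, -0.0995, 0.2182]
tool_rot: [3.084, -0.597, 0.003]
contact_force: [-0.2, -1.0, -0.7]
opening: 0.0852
grip_force: 0.0
t: 3.38
tool_pos: [0.5434, 0.1592, 0.2088]
tool_rot: [-3.084, 0.594, -0.004]
contact_force: [1.0, -1.0, 0.1]
opening: 0.0855
grip_force: 0.0
t 3.38 pos [0.5434 0.1592 0.2088] shift cm [ 0.19 -0.05  6.88] turn [-0.001 -0.002  0.004] f [ 1.  -1.   0.1] open 0.0855
```

```bash
python3 -m handwheel '[[[0.1,0,2],[0,0,0]],[[0.2,0,5],[0,0,0]],[[0.2,0,6.8],[0,0,0]],[[0.2,0,6.8],[0,0,0]]]'; python3 - <<'E'
from ov import *
plan([.5455,.159,.082],-.385)
c=np.array([.545,.159,.12]);r=[]
for cam in('side','top'):
    im,off=crop(cam,ctrl.get_image(cam),c,(80,110),5)
    r.append(im)
cv2.imwrite('pics/g1.png',np.hstack(r))
E
```

```text
t: 3.88
tool_pos: [0.5424, 0.1552, 0.1376]
tool_rot: [3.083, -0.598, -0.006]
contact_force: [0.0, 0.7, 0.0]
opening: 0.0854
grip_force: 0.0
t 3.88 pos [0.5424 0.1552 0.1376] shift cm [ 0.16 -0.48  5.56] turn [0.002 0.003 0.002] f [0.  0.7 0. ] open 0.0854
```

View pics/g1.png

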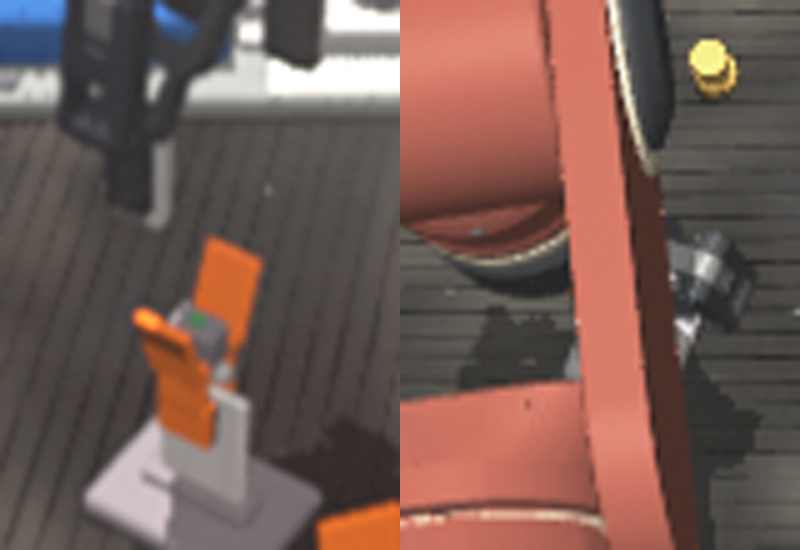

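The side view shows the near fingertip at about (158,222) and the far one at (295,60), with the clip below between (160,310) and (235,245). The arm blocks the top view. I'll check where the kinematics puts the fingertips.

```bash
python3 - <<'E'
from ov import *
o=ctrl.get_obs();p=np.array(o['tool_pos']);R=Ro.from_rotvec(o['tool_rot'])
c=np.array([.545,.159,.12]);q=proj('side',c);off=np.array([int(q[0]-40),int(q[1]-55)])
for y in(-.0427,.0427):
  for x in(-.011,.011): print(y,x,(5*(proj('side',p+R.apply([x,y,-.013]))-off+.5)).round())
print('clip tips',[(5*(proj('side',np.array([.5455,.159,.12])+Ro.from_euler('z',-.385).apply([0,s*.025,0]))-off+.5)).round() for s in(1,-1)])
for i in range(2): plan([.5455,.159,.082],-.385); ctrl.get_image('side')
E
```

```text
-0.0427 -0.011 [169. 291.]
-0.0427 0.011 [114. 264.]
0.0427 -0.011 [306. 150.]
0.0427 0.011 [253. 126.]
clip tips [array([165., 324.]), array([244., 242.])]
t 3.98 pos [0.5443 0.1556 0.1405] shift cm [-0.02 -0.36  5.85] turn [-0.001 -0.001  0.002] f [-0.2  0.6  0.4] open 0.0852
t 4.03 pos [0.5447 0.1557 0.1411] shift cm [-0.06 -0.33  5.92] turn [-0.001 -0.002  0.002] f [ 0.4 -0.4 -0. ] open 0.0853
```

```bash
python3 - <<'E'
from ov import *
o=ctrl.get_obs();p=np.array(o['tool_pos']);R=Ro.from_rotvec(o['tool_rot']);print(p)
c=np.array([.545,.159,.16])
im,off=crop('side',ctrl.get_image('side'),c,(130,98),6)
for y in(-.0427,.0427):
    P=[(6*(proj('side',p+R.apply([x,y,z]))-off+.5)).astype(int).tolist() for x,z in((-.011,-.013),(.011,-.013),(.011,-.035),(-.011,-.035),(-.011,-.013))]
    cv2.polylines(im,[np.array(P)],False,(0,255,0),1)
cv2.imwrite('pics/g2.png',im)
E
```

```text
[0.54489273 0.15583778 0.14142034]
```

View pics/g2.png

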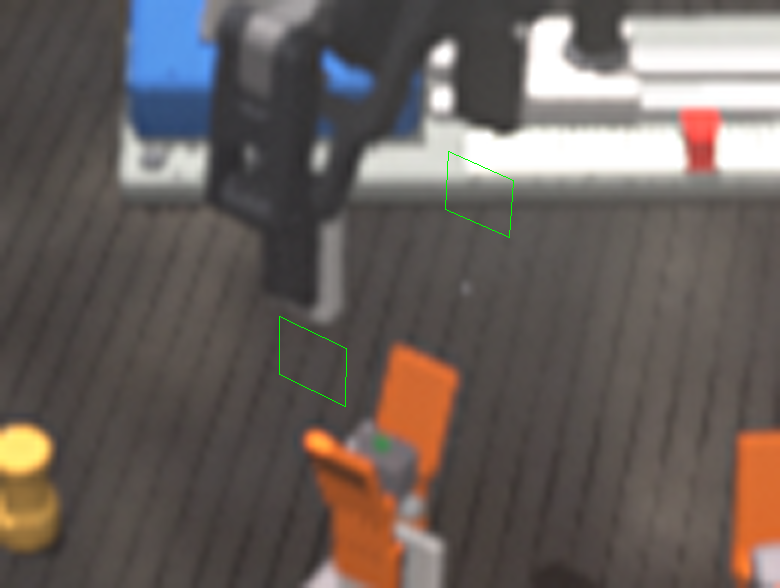

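Predicted fingertip outlines (near bottom edge about (312,390)) lie well below the real fingertips (near about (300,305), far about (490,120)). The gripper therefore looks about 30 mm higher, or further in -y, than reported. The top view should tell which.

```bash
python3 - <<'E'
from ov import *
o=ctrl.get_obs();p=np.array(o['tool_pos']);R=Ro.from_rotvec(o['tool_rot']);print(p,o['tool_rot'],o['q'])
c=np.array([.545,.12,.16])
im,off=crop('top',ctrl.get_image('top'),c,(100,75),8)
for d,col in(((0,0,0),(0,255,0)),((0,0,.033),(255,255,0)),((0,-.033,0),(0,255,255))):
  for y in(-.0427,.0427):
    P=[(8*(proj('top',p+d+R.apply([x,y*s,z]))-off+.5)).astype(int).tolist() for x,s,z in((-.011,1,-.013),(.011,1,-.013),(.011,1.33,-.013),(-.011,1.33,-.013),(-.011,1,-.013))]
    cv2.polylines(im,[np.array(P)],False,col,1)
im=cv2.convertScaleAbs(im,alpha=1.3,beta=20)
cv2.imwrite('pics/g3.png',im)
E
```

```text
[0.54488456 0.15593104 0.14139536] [-3.08337082  0.59712516 -0.00408484] [ 1.47418085e-01 -4.62974550e-02  1.80758636e+00  1.47846586e-05
  1.37754067e+00  2.10079540e+00]
```

View pics/g3.png

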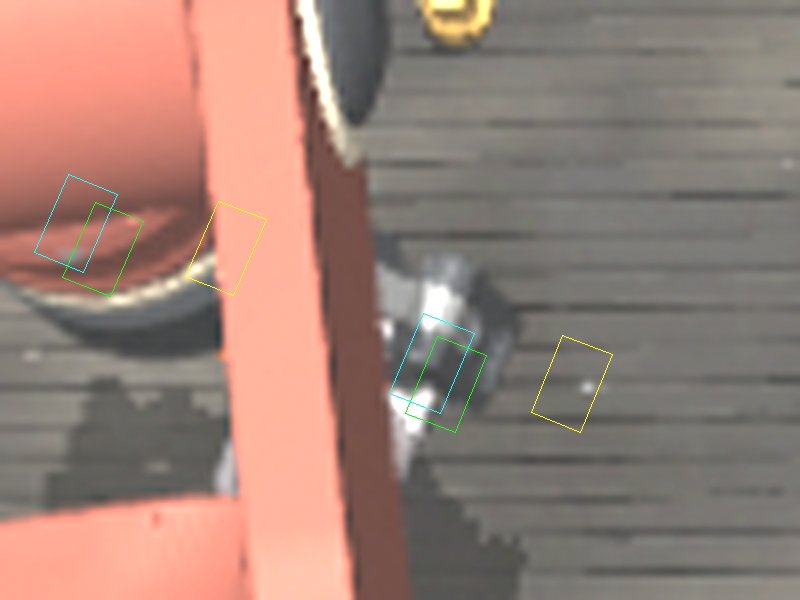

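In the top view the gripper's lateral position matches the report, with the visible finger at about (450,340). So the fingertips are effectively about 30 mm higher than modelled. I'll go down with a small y correction and compare again.

```bash
python3 -m handwheel '[[[0,-0.15,2],[0,0,0]],[[0,-0.3,4],[0,0,0]],[[0,-0.3,5.6],[0,0,0]],[[0,-0.3,5.6],[0,0,0]],[[0,-0.3,5.6],[0,0,0]]]'; python3 - <<'E'
from ov import *
plan([.5455,.159,.082],-.385)
o=ctrl.get_obs();p=np.array(o['tool_pos']);R=Ro.from_rotvec(o['tool_rot']);print(p)
c=np.array([.545,.159,.13])
im,off=crop('side',ctrl.get_image('side'),c,(100,75),8)
for y in(-.0427,.0427):
    P=[(8*(proj('side',p+R.apply([x,y,z]))-off+.5)).astype(int).tolist() for x,z in((-.011,-.013),(.011,-.013),(.011,-.035),(-.011,-.035),(-.011,-.013))]
    cv2.polylines(im,[np.array(P)],False,(0,255,0),1)
cv2.imwrite('pics/g4.png',cv2.convertScaleAbs(im,alpha=1.3,beta=20))
E
```

```text
t: 4.8
tool_pos: [0.5453, 0.1588, 0.0838]
tool_rot: [-3.084, 0.597, -0.0]
contact_force: [0.8, 0.1, -0.2]
opening: 0.0856
grip_force: 0.0
t 4.8 pos [0.5453 0.1588 0.0838] shift cm [ 0.01 -0.02  0.18] turn [-0.    -0.     0.003] f [ 0.8  0.1 -0.2] open 0.0856
[0.54528273 0.15883157 0.08382472]
```

View pics/g4.png

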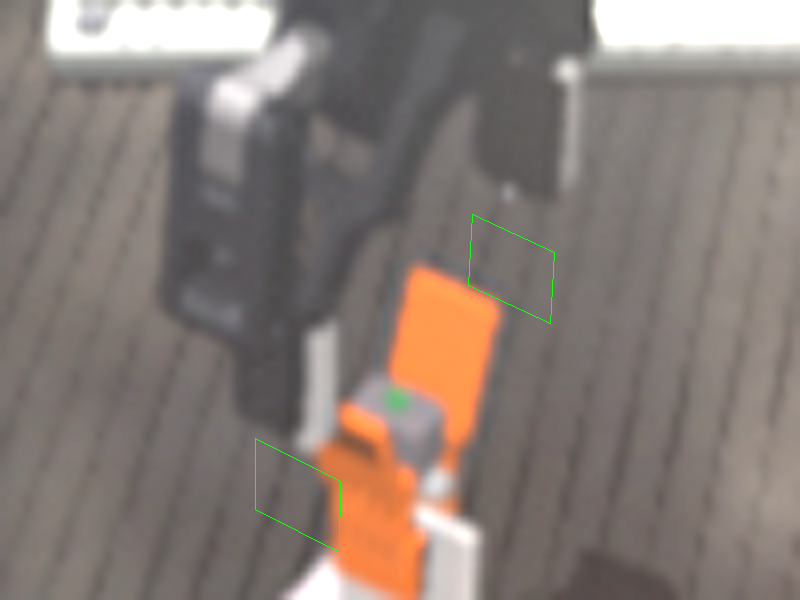

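Now the reported TCP z is 0.084, but the fingertips show at about z 0.127 (near tip about (290,430), level with the lever tip at (365,415)). So fingertips sit about 30 mm higher than expected from the report. I'll lower about 3.4 cm, watching force, then close gradually.

```bash
python3 -m handwheel '[[[0,0,1],[0,0,0]],[[0,0,2],[0,0,0]],[[0,0,2],[0,0,0]]]'; python3 -m handwheel '[[[0,0,0.7],[0,0,0]],[[0,0,1.3],[0,0,0]],[[0,0,1.3],[0,0,0]]]'; python3 - <<'E'
from ov import *
plan([.5455,.159,.05],-.385)
c=np.array([.545,.159,.12])
im,off=crop('side',ctrl.get_image('side'),c,(100,75),8)
cv2.imwrite('pics/g5.png',cv2.convertScaleAbs(im,alpha=1.3,beta=20))
for q in('clip','clip_grip'): print(q,[(np.round(r['position'],1).tolist(),round(r['score'],2)) for r in ctrl.landmark_of('side',q)])
E
```

```text
t: 5.22
tool_pos: [0.5439, 0.1586, 0.0621]
tool_rot: [3.083, -0.597, -0.004]
contact_force: [-0.0, -1.1, 0.5]
opening: 0.0858
grip_force: 0.0
t: 5.6
tool_pos: [0.5445, 0.1587, 0.0499]
tool_rot: [3.084, -0.597, -0.002]
contact_force: [0.8, 0.4, 0.8]
opening: 0.0852
grip_force: 0.0
t 5.6 pos [0.5445 0.1587 0.0499] shift cm [ 0.08 -0.06 -0.01] turn [0.001 0.001 0.003] f [0.8 0.4 0.8] open 0.0852
clip [([330.9, 265.9], 0.96), ([258.7, 241.6], 0.94), ([297.4, 303.8], 0.62)]
clip_grip [([297.6, 293.2], 0.82), ([329.6, 254.4], 0.78), ([261.8, 234.9], 0.61)]
```

```bash
python3 -m handwheel '[[[0,0,0],[0,0,0]],[[0,0,0],[0,0,0]],[[0,0,0],[0,0,0]]]' -0.2 20; python3 -m handwheel '[[[0,0,0],[0,0,0]],[[0,0,0],[0,0,0]]]' 0.0 20;python3 -m handwheel '[[[0,0,0],[0,0,0]],[[0,0,0],[0,0,0]]]' 0.15 20
```

```text
t: 6.12
tool_pos: [0.5453, 0.1591, 0.051]
tool_rot: [-3.084, 0.597, -0.001]
contact_force: [0.7, 1.9, 0.7]
opening: 0.0511
grip_force: 0.7
t: 6.38
tool_pos: [0.5448, 0.1586, 0.0505]
tool_rot: [3.084, -0.597, -0.001]
contact_force: [-0.6, -0.4, -0.8]
opening: 0.0427
grip_force: 3.5
t: 6.62
tool_pos: [0.5449, 0.1587, 0.0505]
tool_rot: [3.084, -0.597, -0.0]
contact_force: [-0.4, -0.3, -0.5]
opening: 0.0366
grip_force: 3.8
```

```bash
python3 -m handwheel '[[[0,0,0],[0,0,0]],[[0,0,0],[0,0,0]],[[0,0,0],[0,0,0]],[[0,0,0],[0,0,0]]]' 1 20; python3 - <<'E'
from ov import *
c=np.array([.545,.159,.12])
im,off=crop('side',ctrl.get_image('side'),c,(100,75),8)
cv2.imwrite('pics/g5.png',cv2.convertScaleAbs(im,alpha=1.3,beta=20))
E
```

```text
t: 7.12
tool_pos: [0.5462, 0.1592, 0.0522]
tool_rot: [-3.083, 0.596, -0.004]
contact_force: [-0.5, 1.4, 5.8]
opening: 0.0252
grip_force: 23.9
```

View pics/g5.png

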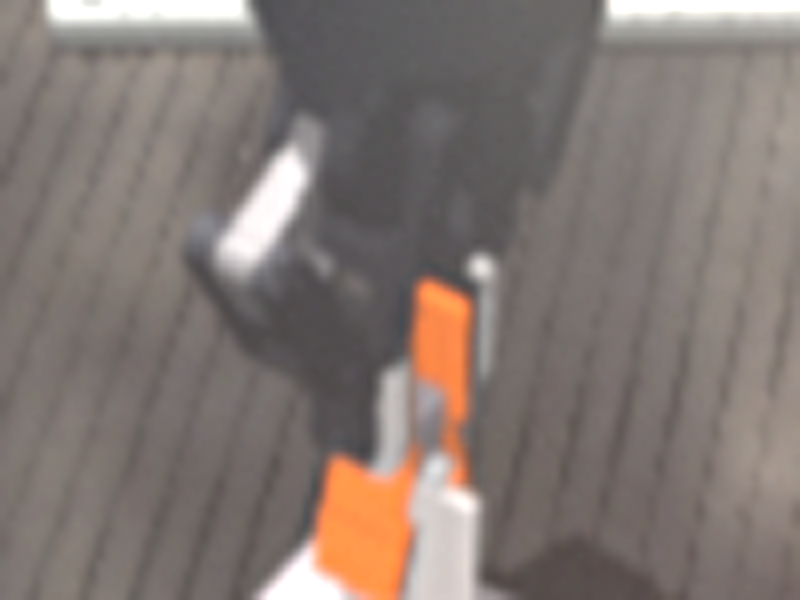

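The clip is squeezed upright: levers are between the pads at about (440,350), and the jaw stands off the blade at (365,520). Lift it now.

```bash
python3 -m handwheel '[[[0,0,-1],[0,0,0]],[[0,0,-3],[0,0,0]],[[0,0,-6],[0,0,0]],[[0,0,-9],[0,0,0]],[[0,0,-9],[0,0,0]]]'; python3 - <<'E'
from ov import *
np.set_printoptions(precision=4,suppress=True)
for c in('side','top'):
  ctrl.get_image(c)
  for q in('clip','clip_grip'): print(c,q,[(np.round(r['position'],1).tolist(),round(r['score'],2)) for r in ctrl.landmark_of(c,q)])
p=ctrl.get_obs()['tool_pos']
print('pred grip',proj('side',p+np.array([0,0,.051])),'pin',proj('side',p+np.array([0,0,.028])))
plan([.6465,-.0997,.141],.227)
E
```

```text
t: 7.8
tool_pos: [0.5474, 0.1591, 0.1451]
tool_rot: [-3.082, 0.596, -0.011]
contact_force: [1.1, -0.6, -0.2]
opening: 0.0252
grip_force: 23.0
side clip [([296.8, 304.7], 0.91), ([327.2, 262.8], 0.6), ([259.9, 206.8], 0.58)]
side clip_grip [([294.6, 296.0], 0.73), ([328.5, 254.8], 0.72)]
top clip [([211.0, 256.1], 0.37)]
top clip_grip [([209.4, 252.4], 0.65)]
pred grip [262.4203 195.5066] pin [262.0606 205.8606]
t 8.1 pos [0.544  0.1586 0.139 ] shift cm [19.14 20.14 -0.21] turn [ 0.001  0.003 -0.609] f [-0.5 -0.1 -0.4] open 0.0249
```

```bash
python3 -m handwheel '[[[2,2,0],[0,0,-0.1]],[[6,6.3,0],[0,0,-0.25]],[[10.5,11,0],[0,0,-0.4]],[[15,15.8,0],[0,0,-0.55]],[[18,19,0],[0,0,-0.61]]]'; python3 -m handwheel '[[[0.3,1.1,0],[0,0,0]],[[0.8,1.3,0],[0,0,0]],[[0.8,1.3,0],[0,0,0]]]'; python3 - <<'E'
from ov import *
plan([.6465,-.0997,.139],.227)
for c in('side','top'):
  ctrl.get_image(c)
  for q in('clip','clip_grip','tab_top'): print(c,q,[(np.round(r['position'],1).tolist(),round(r['score'],2)) for r in ctrl.landmark_of(c,q)])
p=ctrl.get_obs()['tool_pos']
for n in('side','top'):print('pred grip',proj(n,p+np.array([0,0,.051])),'pin',proj(n,p+np.array([0,0,.028])))
plan([.6465,-.0997,.139],.227)
E
```

```text
t: 8.72
tool_pos: [0.6412, -0.0869, 0.1395]
tool_rot: [-3.12, -0.359, 0.002]
contact_force: [0.3, 0.2, -1.1]
opening: 0.0251
grip_force: 23.0
t: 9.1
tool_pos: [0.6517, -0.094, 0.1402]
tool_rot: [-3.12, -0.359, 0.001]
contact_force: [-0.0, 1.2, -0.1]
opening: 0.0249
grip_force: 23.0
t 9.1 pos [ 0.6517 -0.094   0.1402] shift cm [-0.64  0.43  0.12] turn [-0.001  0.001  0.002] f [-0.   1.2 -0.1] open 0.0249
side clip [([329.2, 262.4], 0.81), ([236.1, 122.0], 0.65), ([277.3, 180.1], 0.64), ([293.5, 303.2], 0.62)]
side clip_grip [([295.0, 296.0], 0.86), ([328.2, 254.2], 0.74)]
side tab_top [([237.2, 150.0], 0.74)]
top clip [([212.5, 254.9], 0.88), ([165.8, 239.4], 0.77)]
top clip_grip [([210.6, 256.0], 0.94), ([160.5, 234.3], 0.71)]
top tab_top []
pred grip [235.28396885 108.90557836] pin [235.38577041 118.45635785]
pred grip [321.0199455  138.89278379] pin [319.67404408 142.29155936]
t 9.5 pos [ 0.6518 -0.095   0.1408] shift cm [-0.62  0.33  0.18] turn [ 0.    -0.     0.001] f [ 0.4 -0.4 -0.7] open 0.0253
```

```bash
python3 -m handwheel '[[[-0.3,0.15,0.5],[0,0,0]],[[-0.6,0.27,2],[0,0,0]],[[-0.6,0.27,3.5],[0,0,0]],[[-0.6,0.27,3.5],[0,0,0]],[[-0.6,0.27,3.5],[0,0,0]]]'; python3 - <<'E'
from ov import *
plan([.6465,-.0985,.060],.227)
c=np.array([.6465,-.0985,.10]);r=[]
for cam in('side','top'):
    im,off=crop(cam,ctrl.get_image(cam),c,(50,74),8)
    p=ctrl.get_obs()['tool_pos']
    box(cam,im,off,8,np.array([.6465,-.0985,.078]),.227,blade(),(0,255,0))
    # expected clip axis and open jaw tips
    box(cam,im,off,8,np.array([*p[:2],p[2]+.028]),.227,[(0,0,.04),(0,0,-.034)],(255,255,0))
    box(cam,im,off,8,np.array([*p[:2],p[2]+.028]),.227,[(-.011,.01,-.034),(.011,.01,-.034),(.011,-.01,-.034),(-.011,-.01,-.034)],(255,0,255))
    r.append(cv2.convertScaleAbs(im,alpha=1.2,beta=10))
cv2.imwrite('pics/p1.png',np.hstack(r))
E
```

```text
t: 10.12
tool_pos: [0.6467, -0.0995, 0.1055]
tool_rot: [-3.121, -0.357, 0.0]
contact_force: [-0.9, -1.0, 0.3]
opening: 0.0252
grip_force: 23.0
t 10.12 pos [ 0.6467 -0.0995  0.1055] shift cm [ 0.   -0.1   4.55] turn [-0.     0.     0.001] f [-0.9 -1.   0.3] open 0.0252
```

View pics/p1.png

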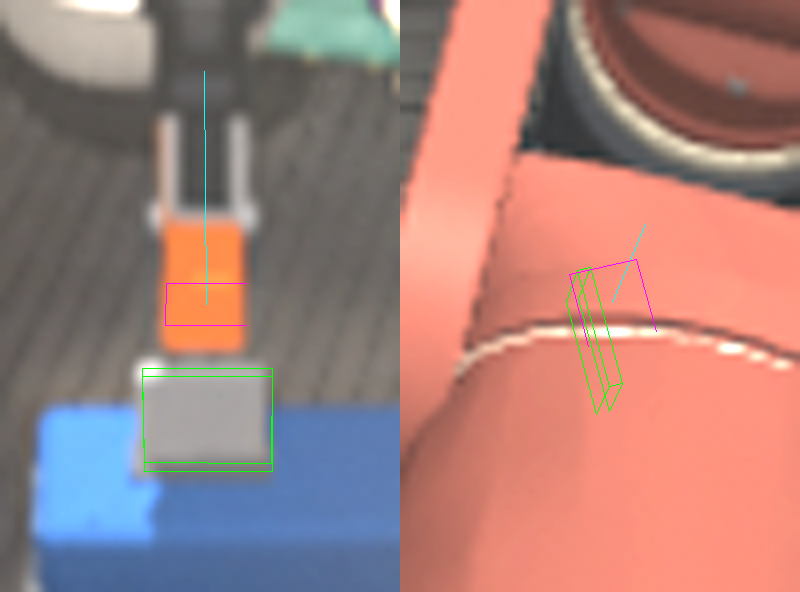

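In the side picture the clip jaws (column 205, bottom row 350) hang centred over the tab (columns 142–270, top row 365), so x is right. The clip sits a few mm lower or nearer than modelled, so I'll bias 2 mm in y and lower in force-checked steps.

```bash
python3 -m handwheel '[[[0,0.2,0.5],[0,0,0]],[[0,0.2,1.2],[0,0,0]],[[0,0.2,2],[0,0,0]],[[0,0.2,2],[0,0,0]]]'; python3 -m handwheel '[[[0,0,0.4],[0,0,0]],[[0,0,0.8],[0,0,0]],[[0,0,1.1],[0,0,0]],[[0,0,1.1],[0,0,0]]]';  python3 -m handwheel '[[[0,0,0.3],[0,0,0]],[[0,0,0.7],[0,0,0]],[[0,0,1.1],[0,0,0]],[[0,0,1.1],[0,0,0]]]'; python3 - <<'E'
from ov import *
ctrl.get_image('side')
plan([.6465,-.0985,.063],.227)
print([(np.round(r['position'],1).tolist(),round(r['score'],2)) for r in ctrl.landmark_of('side','clip')],proj('side',[.6465,-.0985,.088]),proj('side',[.6465,-.0985,.098]))
E
```

```text
t: 10.72
tool_pos: [0.6462, -0.1012, 0.0841]
tool_rot: [-3.12, -0.357, 0.004]
contact_force: [0.6, -0.3, -0.3]
opening: 0.0253
grip_force: 23.0
t: 11.22
tool_pos: [0.6469, -0.1014, 0.0743]
tool_rot: [-3.121, -0.357, 0.001]
contact_force: [0.5, -0.2, -0.5]
opening: 0.0252
grip_force: 23.0
t: 11.72
tool_pos: [0.6467, -0.1013, 0.063]
tool_rot: [-3.121, -0.357, 0.002]
contact_force: [0.4, 0.5, -0.6]
opening: 0.0251
grip_force: 23.0
t 11.78 pos [ 0.6469 -0.1014  0.0633] shift cm [ 0.02 -0.29  0.03] turn [-0.     0.001  0.001] f [ 0.4  0.5 -0.5] open 0.0251
[([297.8, 300.4], 0.86), ([240.4, 150.3], 0.65), ([329.7, 264.0], 0.65), ([198.7, 245.5], 0.44)] [238.44303144 149.3811953 ] [238.41955552 145.65329197]
```

```bash
python3 -m handwheel '[[[0,0,0],[0,0,0]],[[0,0,0],[0,0,0]],[[0,0,0],[0,0,0]]]' 0.1; python3 -m handwheel '[[[0,0,0],[0,0,0]],[[0,0,0],[0,0,0]],[[0,0,0],[0,0,0]],[[0,0,0],[0,0,0]],[[0,0,0],[0,0,0]]]' -1; python3 - <<'E'
from ov import *
ctrl.get_image('side')
plan([.6465,-.0985,.2],.227)
for q in('clip','clip_grip','tab_top'):print([(np.round(r['position'],1).tolist(),round(r['score'],2)) for r in ctrl.landmark_of('side',q)])
print(proj('side',[.6465,-.0985,.111]))
E
```

```text
t: 12.2
tool_pos: [0.6472, -0.1012, 0.0638]
tool_rot: [-3.121, -0.357, -0.0]
contact_force: [-0.3, -0.2, -0.1]
opening: 0.0384
grip_force: 3.5
t: 12.82
tool_pos: [0.6472, -0.1015, 0.0638]
tool_rot: [3.121, 0.357, 0.0]
contact_force: [-0.4, -0.3, -0.3]
opening: 0.0856
grip_force: 0.0
t 12.88 pos [ 0.6472 -0.1015  0.0637] shift cm [  0.    -0.3  -13.63] turn [ 0.    -0.     0.001] f [ 0.3 -0.2 -0.1] open 0.0851
[([297.6, 305.4], 0.92), ([326.7, 261.7], 0.56), ([239.2, 145.8], 0.55)]
[([297.4, 297.8], 0.74), ([327.1, 256.4], 0.72), ([240.6, 142.9], 0.55)]
[([235.3, 150.9], 0.94)]
[238.38862099 140.73986899]
```

```bash
python3 -m handwheel '[[[0,0,-1],[0,0,0]],[[0,0,-3],[0,0,0]],[[0,0,-6],[0,0,0]],[[0,0,-8],[0,0,0]],[[0,0,-8],[0,0,0]]]'; python3 - <<'E'
from ov import *
plan([.522,-.1255,.10],.227)
for c in('side','top'):
  im=ctrl.get_image(c)
  for q in('clip','clip_grip','tab_top','handle','mark','pointer'):print(c,q,[(np.round(r['position'],1).tolist(),round(r['score'],2)) for r in ctrl.landmark_of(c,q)])
  m=cv2.inRange(cv2.cvtColor(im,cv2.COLOR_BGR2HSV),(5,150,110),(18,255,255))
  n,l,s,ce=cv2.connectedComponentsWithStats(m)
  print([(s[i].tolist(),ce[i].round(1).tolist()) for i in range(1,n) if s[i][4]>30])
print(proj('side',[.6465,-.0985,.111]),proj('side',[.6465,-.0985,.088]),proj('top',[.6465,-.0985,.111]))
for sy in(-1,1):print('tip',proj('side',np.array([.6465,-.0985,.128])+Ro.from_euler('z',.227).apply([0,sy*.025,0])))
E
```

```text
t: 13.65
tool_pos: [0.649, -0.1019, 0.1474]
tool_rot: [3.119, 0.357, 0.008]
contact_force: [0.7, 0.6, -0.3]
opening: 0.0857
grip_force: 0.0
t 13.65 pos [ 0.649  -0.1019  0.1474] shift cm [-12.92  -0.58   4.67] turn [ 0.003 -0.005  0.001] f [ 0.7  0.6 -0.3] open 0.0857
side clip [([329.2, 261.8], 0.77), ([297.4, 306.5], 0.71), ([238.7, 145.5], 0.69)]
side clip_grip [([328.2, 256.0], 0.84), ([298.4, 295.8], 0.74), ([241.7, 140.6], 0.64)]
side tab_top [([234.1, 151.2], 0.93), ([242.1, 137.0], 0.57), ([280.5, 152.9], 0.29)]
side handle [([294.2, 154.1], 0.73)]
side mark [([310.6, 176.8], 0.55)]
side pointer []
[([208, 10, 10, 10, 77], [212.2, 14.5]), ([286, 13, 24, 8, 131], [298.2, 16.7]), ([248, 54, 14, 16, 114], [255.2, 62.5]), ([233, 127, 10, 35, 309], [237.7, 143.9]), ([318, 230, 18, 30, 348], [326.0, 240.9]), ([195, 236, 10, 15, 79], [199.4, 244.1]), ([317, 255, 27, 31, 455], [328.6, 271.0]), ([283, 270, 19, 34, 398], [291.6, 283.1]), ([289, 298, 27, 32, 429], [299.6, 314.4])]
top clip [([212.2, 257.0], 0.91), ([167.2, 240.6], 0.87)]
top clip_grip [([163.1, 234.8], 0.81), ([210.1, 257.9], 0.6)]
top tab_top []
top handle []
top mark []
top pointer []
[([166, 223, 12, 20, 87], [172.1, 233.2]), ([146, 235, 22, 14, 137], [155.5, 241.8]), ([212, 243, 11, 18, 71], [217.1, 252.2]), ([191, 251, 17, 15, 141], [198.3, 257.6])]
[238.38862099 140.73986899] [238.44303144 149.3811953 ] [318.1818548  152.36725815]
tip [238.42889896 127.81715325]
tip [238.2630212  140.81079492]
```

The clip stays on the tab by itself: an upright orange blob at side (233–243, 127–162), where it was expected. Now to the handle.

```bash
python3 -m handwheel '[[[-2,-0.1,0],[0,0,0]],[[-6,-0.3,0],[0,0,0]],[[-10,-0.5,0],[0,0,0]],[[-12.9,-0.6,0],[0,0,0]],[[-12.9,-0.6,0],[0,0,0]]]'; python3 - <<'E'
from ov import *
im=ctrl.get_image('side')
plan([.522,-.1255,.05],.227)
for q in('clip','handle','mark','pointer'):print(q,[(np.round(r['position'],1).tolist(),round(r['score'],2)) for r in ctrl.landmark_of('side',q)])
m=cv2.inRange(cv2.cvtColor(im,cv2.COLOR_BGR2HSV),(5,150,110),(18,255,255))
n,l,s,ce=cv2.connectedComponentsWithStats(m)
print([(s[i].tolist(),ce[i].round(1).tolist()) for i in range(1,n) if s[i][4]>30 and 220<ce[i][0]<260])
print(proj('side',[.522,-.1255,.08]))
E
```

```text
t: 14.98
tool_pos: [0.5191, -0.1249, 0.1438]
tool_rot: [3.121, 0.355, 0.001]
contact_force: [1.1, 0.8, -0.1]
opening: 0.0857
grip_force: 0.0
t 15.03 pos [ 0.5202 -0.1249  0.1441] shift cm [0.15 0.1  9.41] turn [ 0.    -0.001 -0.   ] f [0.2 0.8 0.5] open 0.0853
clip [([294.8, 304.3], 0.94), ([240.4, 145.4], 0.9), ([329.0, 263.3], 0.68)]
handle [([295.2, 154.0], 0.68)]
mark [([202.1, 250.9], 0.48), ([310.9, 178.2], 0.47)]
pointer [([279.6, 176.9], 0.84)]
[([229, 47, 16, 6, 82], [236.3, 49.1]), ([246, 59, 16, 7, 79], [253.9, 61.4]), ([233, 127, 11, 15, 144], [237.6, 133.9]), ([234, 144, 9, 18, 152], [238.0, 152.7])]
[295.88301832 152.93640266]
```

```bash
python3 -m handwheel '[[[0.1,0.1,2],[0,0,0]],[[0.1,0.1,5],[0,0,0]],[[0.1,0.1,8],[0,0,0]],[[0.1,0.1,8],[0,0,0]]]'; python3 -m handwheel '[[[0,0,1],[0,0,0]],[[0,0,2.5],[0,0,0]],[[0,0,2.5],[0,0,0]]]'; python3 -m handwheel '[[[0,0,0],[0,0,0]],[[0,0,0],[0,0,0]],[[0,0,0],[0,0,0]],[[0,0,0],[0,0,0]]]' 0 60; python3 -m handwheel '[[[0,0,0],[0,0,0]],[[0,0,0],[0,0,0]],[[0,0,0],[0,0,0]],[[0,0,0],[0,0,0]]]' 1 60
```

```text
t: 15.72
tool_pos: [0.5185, -0.1241, 0.0593]
tool_rot: [-3.117, -0.357, 0.011]
contact_force: [-0.1, 0.2, 0.9]
opening: 0.0852
grip_force: 0.0
t: 16.1
tool_pos: [0.5204, -0.1251, 0.0374]
tool_rot: [-3.12, -0.357, 0.003]
contact_force: [0.3, 0.7, 0.1]
opening: 0.0855
grip_force: 0.0
t: 16.6
tool_pos: [0.5215, -0.1255, 0.039]
tool_rot: [3.121, 0.357, 0.001]
contact_force: [1.0, -0.0, 0.3]
opening: 0.0427
grip_force: 0.0
t: 17.1
tool_pos: [0.5223, -0.1292, 0.0395]
tool_rot: [3.114, 0.356, 0.003]
contact_force: [1.5, -11.8, -2.0]
opening: 0.0182
grip_force: 58.7
```

```bash
python3 -m handwheel '[[[0,0.4,0],[0,0,0]],[[-1,0.4,0],[0,0,0]],[[-2.5,0.4,0],[0,0,0]],[[-4,0.4,0],[0,0,0]],[[-4,0.4,0],[0,0,0]]]' 1 80; python3 -m handwheel '[[[-0.8,0,0],[0,0,0]],[[-1.8,0,0],[0,0,0]],[[-2.4,0,0],[0,0,0]],[[-2.4,0,0],[0,0,0]],[[-2.4,0,0],[0,0,0]]]'; python3 - <<'E'
from ov import *
np.set_printoptions(precision=4,suppress=True)
X=np.array([np.cos(.227),np.sin(.227),0])
plan([.522,-.1295,.04],.227)
for c in('side','top'):
  ctrl.get_image(c)
  for q in('handle','mark','pointer','clip'):print(c,q,[(np.round(r['position'],1).tolist(),round(r['score'],2), *((atz(c,r['position'],.03).round(4),(atz(c,r['position'],.03)@X).round(4)) if q in('mark','pointer') else ())) for r in ctrl.landmark_of(c,q)[:3]])
E
```

```text
t: 17.73
tool_pos: [0.4854, -0.138, 0.0395]
tool_rot: [-3.121, -0.356, -0.01]
contact_force: [8.9, 1.8, -2.7]
opening: 0.0173
grip_force: 78.7
t: 18.35
tool_pos: [0.4633, -0.1434, 0.0396]
tool_rot: [3.121, 0.356, 0.014]
contact_force: [11.7, 2.7, -4.4]
opening: 0.0173
grip_force: 78.9
t 18.35 pos [ 0.4633 -0.1434  0.0396] shift cm [ 6.03 -0.03  0.01] turn [ 0.001 -0.009  0.   ] f [11.7  2.7 -4.4] open 0.0173
side handle [([324.7, 154.4], 0.75)]
side mark [([312.3, 177.7], 0.38, array([ 0.4788, -0.1094,  0.03  ]), np.float64(0.4419))]
side pointer [([307.1, 178.9], 0.94, array([ 0.4897, -0.1025,  0.03  ]), np.float64(0.4541))]
side clip [([238.6, 145.7], 0.89), ([298.8, 304.0], 0.82), ([329.7, 262.1], 0.73)]
top handle []
top mark [([317.9, 226.9], 0.36, array([ 0.4861, -0.1024,  0.03  ]), np.float64(0.4506))]
top pointer [([321.7, 225.3], 0.65, array([ 0.4898, -0.1116,  0.03  ]), np.float64(0.4522)), ([323.7, 158.2], 0.53, array([ 0.6552, -0.122 ,  0.03  ]), np.float64(0.6109))]
top clip [([165.5, 240.4], 0.97), ([319.3, 153.0], 0.77), ([210.3, 255.1], 0.76)]
```

```bash
python3 - <<'E'
from ov import *
np.set_printoptions(precision=4,suppress=True)
X=np.array([np.cos(.227),np.sin(.227),0])
for c,(x0,x1,y0,y1) in(('side',(265,345,155,200)),('top',(295,345,185,260))):
  h=cv2.cvtColor(ctrl.get_image(c),cv2.COLOR_BGR2HSV)[y0:y1,x0:x1]
  for n,m in(('red',cv2.inRange(h,(0,140,80),(6,255,255))|cv2.inRange(h,(172,140,80),(180,255,255))),('yel',cv2.inRange(h,(22,110,120),(38,255,255)))):
    k,l,s,ce=cv2.connectedComponentsWithStats(m)
    for i in range(1,k):
      if s[i][4]>3:
        x,y,w,hh,A=s[i]; p=ce[i]+[x0,y0]
        print(c,n,(x+x0,y+y0,w,hh,A),p.round(1),'x@.032',(atz(c,p,.032)@X).round(4),'@.025',(atz(c,p,.025)@X).round(4))
cv2.imwrite('pics/last.png',ctrl.get_image('side'))
E
```

```text
side red (np.int32(310), np.int32(178), np.int32(6), np.int32(10), np.int32(45)) [312.5 182.1] x@.032 0.4437 @.025 0.4421
side yel (np.int32(304), np.int32(172), np.int32(5), np.int32(5), np.int32(18)) [306.3 173.4] x@.032 0.4543 @.025 0.4528
top red (np.int32(313), np.int32(230), np.int32(8), np.int32(5), np.int32(23)) [315.4 231.6] x@.032 0.441 @.025 0.4414
top yel (np.int32(322), np.int32(222), np.int32(5), np.int32(5), np.int32(10)) [324.7 224.7] x@.032 0.4517 @.025 0.4522
```

The red block (side (312.5,182), top (315.4,231.6)) gives x 0.442 along the tester, and the pointer is at 0.453. Pull about 10.5 mm more.

```bash
python3 -m handwheel '[[[-0.5,0,0],[0,0,0]],[[-1.05,0,0],[0,0,0]],[[-1.05,0,0],[0,0,0]],[[-1.05,0,0],[0,0,0]],[[-1.05,0,0],[0,0,0]]]'; python3 - <<'E'
from ov import *
np.set_printoptions(precision=4,suppress=True)
X=np.array([np.cos(.227),np.sin(.227),0]);print(ctrl.get_obs()['tool_pos'],ctrl.get_obs()['contact_force'])
for c,(x0,x1,y0,y1) in(('side',(265,345,155,200)),('top',(295,345,185,260))):
  h=cv2.cvtColor(ctrl.get_image(c),cv2.COLOR_BGR2HSV)[y0:y1,x0:x1]
  for n,m in(('red',cv2.inRange(h,(0,140,80),(6,255,255))|cv2.inRange(h,(172,140,80),(180,255,255))),('yel',cv2.inRange(h,(22,110,120),(38,255,255)))):
    k,l,s,ce=cv2.connectedComponentsWithStats(m)
    for i in range(1,k):
      if s[i][4]>3:
        x,y,w,hh,A=s[i]; p=ce[i]+[x0,y0]
        print(c,n,(int(x+x0),int(y+y0),int(w),int(hh),int(A)),p.round(1),'x@.032',(atz(c,p,.032)@X).round(4),'@.025',(atz(c,p,.025)@X).round(4))
  for q in('mark','pointer','clip'):print(c,q,[(np.round(r['position'],1).tolist(),round(r['score'],2),(atz(c,r['position'],.03)@X).round(4)) for r in ctrl.landmark_of(c,q)[:3]])
E
```

```text
t: 19.62
tool_pos: [0.4534, -0.1458, 0.0396]
tool_rot: [3.121, 0.356, 0.015]
contact_force: [12.7, 1.7, -5.5]
opening: 0.0177
grip_force: 78.8
[ 0.4534 -0.1458  0.0396] [12.6705  1.7195 -5.5109]
side red (310, 178, 6, 10, 47) [312.3 182.1] x@.032 0.444 @.025 0.4424
side yel (309, 172, 5, 5, 16) [311.1 173.6] x@.032 0.4435 @.025 0.4419
side mark [([310.8, 178.7], 0.43, np.float64(0.4457))]
side pointer [([236.9, 150.5], 0.75, np.float64(0.6123)), ([310.3, 175.4], 0.58, np.float64(0.4456))]
side clip [([238.6, 149.0], 0.83, np.float64(0.6082)), ([298.5, 304.8], 0.57, np.float64(0.5029))]
top red (313, 231, 5, 4, 13) [314.5 232.3] x@.032 0.4399 @.025 0.4403
top yel (327, 226, 2, 5, 9) [327.6 227.9] x@.032 0.4427 @.025 0.4432
top yel (323, 228, 3, 3, 5) [324.  229.2] x@.032 0.4417 @.025 0.4422
top mark [([317.6, 153.4], 0.52, np.float64(0.6263)), ([323.9, 226.4], 0.49, np.float64(0.4484))]
top pointer [([322.3, 229.9], 0.69, np.float64(0.4412))]
top clip [([212.3, 256.7], 0.97, np.float64(0.44)), ([164.8, 238.9], 0.74, np.float64(0.5071)), ([319.2, 155.1], 0.65, np.float64(0.6211))]
```

Pointer and band agree within about 2 mm in both cameras, and the clip is still on the tab. Hold a little, then hand in.

```bash
python3 -m handwheel '[[[0,0,0],[0,0,0]],[[0,0,0],[0,0,0]],[[0,0,0],[0,0,0]],[[0,0,0],[0,0,0]],[[0,0,0],[0,0,0]]]'; python3 -c "
from station import ctrl
print(ctrl.finish_job())"
```

```text
t: 20.65
tool_pos: [0.4535, -0.1458, 0.0396]
tool_rot: [3.121, 0.356, 0.015]
contact_force: [13.2, 1.3, -5.2]
opening: 0.0177
grip_force: 78.8
the job is handed in; nothing more can be done
None
```

The job is handed in (no verdict came back): in the last pictures the clip is on the tester's tab by itself, and the arm holds the handle with the pointer about 2 mm or less from the red band's centre.

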